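# Catch three power-bank shells from the feeder chute and put them on the scale

## Task

Draw the blue dish out from under the instrument's riser shelf by its wall, set it down on the open bench clear of the shelf, let go, and take it again by its bar handle. Holding it by the handle, raised off the bench under the mouth of the tilted chute, push the sprung hanging lever back with the dish until it snaps over and stays, so that the gate opens and all three shells slide into the dish. Then set the dish with the three shells down on the middle of the scale's pan without dropping it, and leave the bottle and the screwdriver where they are.

Things in the scene. Friction and masses are not known exactly. Their poses are not given: they have to be found in the camera images.
- dish: Open blue plastic box, 140 (x) x 124 (y) x 56 mm high, walls and floor 8 mm thick, 0.16 kg. Origin: centre of the box's underside, z up. A bar handle sticks out of its -x wall from x = -70 to -157 mm, 12 mm wide (y), 24 to 46 mm above the underside. At the start it stands on the bench, handle tucked under the riser shelf out of reach, box part sticking out.
- dish_grip (a point): Middle of the dish's handle: at x = -115 mm, z = 35 mm in the dish's frame; axes as the dish.
- riser: Fixed grey shelf 200 mm deep (x), 220 mm wide (y), board 80 to 90 mm above the bench, open in front, side panels 8 mm thick; on it a white test instrument (top at 179 mm, its face 37 mm behind the shelf's front edge). Origin: on the bench below the middle of the front edge; +x goes in under the shelf, away from the robot.
- feeder: Fixed grey chute with a black floor, 44 mm wide inside, 220 mm long, falling at 35 degrees to its mouth. Origin: on the bench below the middle of the lip; the chute rises to +x, shells leave towards -x. Supports stand from x = 60 mm on; below and before the mouth is free. A lift gate linked to the lever holds the shells; its guides reach 45 mm above and 40 mm before the lip.
- chute_lip (a point): Middle of the chute floor's edge at the mouth, 185 mm above the bench; axes as the feeder. Shells drop from here and fly 30 to 90 mm towards -x as they fall. A dish with its rim 125 to 165 mm above the bench passes under the mouth and meets the lever.
- lever_bar (a point): Middle of the lever's rubber push bar: round, 12 mm thick, 110 mm long along y, hanging under the mouth; at rest 12 mm behind the lip (+x), 108 mm above the bench. It swings to +x about a hinge 70 mm above it and ends 40 mm behind the lip, 114 mm above the bench.
- lever (a joint): Angle of the lever, rad: 0 hanging at rest (gate shut), 0.42 pushed fully back (gate fully open). A spring resists with up to about 6 N at the bar; past about 0.34 it snaps over to 0.42 and stays. The gate lets shells through above about 0.25.
- shell0: Aluminium power-bank shell, rounded block 60 (x) x 36 (y) x 20 mm (z), 45 g, origin at its centre; at the start lying lengthwise on the chute, number 1 of 3 from the mouth.
- shell1: Aluminium power-bank shell, rounded block 60 (x) x 36 (y) x 20 mm (z), 45 g, origin at its centre; at the start lying lengthwise on the chute, number 2 of 3 from the mouth.
- shell2: Aluminium power-bank shell, rounded block 60 (x) x 36 (y) x 20 mm (z), 45 g, origin at its centre; at the start lying lengthwise on the chute, number 3 of 3 from the mouth.
- scale: Fixed low bench scale, 180 x 180 mm with a square steel pan 190 x 190 mm on top, pan surface 45 mm above the bench; a low display ledge 26 mm high on its -x side (to x = -125 mm). Origin: on the bench below the middle of the pan.
- scale_pan (a point): Middle of the pan's top surface, 45 mm above the bench; axes as the scale.
- bottle: White bottle, 54 mm across, 130 mm tall, standing; origin: centre of its underside. To be left alone.
- driver: Screwdriver 190 mm long lying on the bench, origin at its middle underside. To be left alone.
Mind the look-alikes: they are no part of the job. What is shaped like the shell2 but green or purple is not meant.

How it is judged:
On the way, in this order (a step that is already met when the one before it is completed fails the run):
1. the dish stands upright on the bench, let go, its handle clear of the riser shelf (middle of the handle more than 45 mm before the shelf's front edge, or more than 170 mm to one side of its middle) (height (world z) of dish below 0.008 m and angle between dish's own z axis and vertical below 0.08 rad and contact force between the fingers and dish below 0.1 N and linear speed of dish below 0.03 m/s and (x of dish_grip in the frame of riser below -0.045 m or y of dish_grip in the frame of riser below -0.17 m or y of dish_grip in the frame of riser above 0.17 m)), for 0.2 s.
2. the dish, held by its handle (TCP within 60 mm of the handle's middle) with its underside more than 40 mm above the bench, has all three shells in it and the lever is latched back (over 0.37 rad) (value of joint lever above 0.37 rad and height (world z) of dish above 0.04 m and distance between the grasp point and dish_grip below 0.06 m and contact force between the fingers and dish above 1 N and horizontal distance between dish and chute_lip below 0.13 m and x of shell0 in the frame of dish between -0.065 and 0.065 m and y of shell0 in the frame of dish between -0.057 and 0.057 m and z of shell0 in the frame of dish between 0 and 0.075 m and x of shell1 in the frame of dish between -0.065 and 0.065 m and y of shell1 in the frame of dish between -0.057 and 0.057 m and z of shell1 in the frame of dish between 0 and 0.075 m and x of shell2 in the frame of dish between -0.065 and 0.065 m and y of shell2 in the frame of dish between -0.057 and 0.057 m and z of shell2 in the frame of dish between 0 and 0.075 m), for 0.2 s.
At the end, for the whole second after the job is handed in: The dish stands upright (within 0.08 rad), released and at rest on the scale's pan, its box centre within 45 mm of the pan's middle; all three shells lie in the dish (their centres within its walls and under 75 mm above its underside); the lever is still latched back (over 0.37 rad) (horizontal distance between dish and scale_pan below 0.045 m and z of dish in the frame of scale_pan between -0.005 and 0.008 m and angle between dish's own z axis and vertical below 0.08 rad and linear speed of dish below 0.03 m/s and x of shell0 in the frame of dish between -0.065 and 0.065 m and y of shell0 in the frame of dish between -0.057 and 0.057 m and z of shell0 in the frame of dish between 0 and 0.075 m and x of shell1 in the frame of dish between -0.065 and 0.065 m and y of shell1 in the frame of dish between -0.057 and 0.057 m and z of shell1 in the frame of dish between 0 and 0.075 m and x of shell2 in the frame of dish between -0.065 and 0.065 m and y of shell2 in the frame of dish between -0.057 and 0.057 m and z of shell2 in the frame of dish between 0 and 0.075 m and value of joint lever above 0.37 rad); the robot touches nothing.
It fails at once if the dish is dropped (faster than 0.6 m/s while no finger touches it) (linear speed of dish above 0.6 m/s and contact force between the fingers and dish below 0.1 N).
It fails at once if the bottle is moved more than 30 mm (distance of bottle from where it was at the start of the episode above 0.03 m).
It fails at once if the screwdriver is moved more than 30 mm (distance of driver from where it was at the start of the episode above 0.03 m).
It also fails if it takes over 67 s, if anything falls off the work surface, if the arm or the gripper's body presses on something with over 40 N, if the wrist force passes 120 N, or if a joint passes its speed limit or range.

## Robot

A 6-joint arm with a two-finger parallel gripper is mounted at the origin on the work surface. World frame = base frame: x ahead of the robot, y to its left, z up, the work surface at z = 0. Lengths are in m, angles in rad, forces in N, time in s.
With the tool pointing down it reaches from about 0.35 to 0.775 m from the base axis. Payload 5.5 kg.
Tool frame: the origin (TCP) lies between the finger pads, 19 mm behind the fingertips; this is the grasp point; z points along the fingers, y is the direction in which the jaws open and shut (so a half turn about z gives the same grasp; the last joint's range is limited). The gripper opens to 85 mm and grips with 20 to 120 N. Pads are 22 mm wide; open, the fingers measure 114 mm over their backs; the gripper's body (76 mm by 85 mm) begins 54 mm behind the grasp point. The pads swing forward as they close: fully open they stand 13 mm farther back than shut.
Start: joints at [-1.324, 0.313, 0.046, 1.304, 0, 1.431], TCP at [0.217, -0.533, 0.25] pointing down, gripper open.
Joint ranges: [-2.76, 2.76], [-0.86, 1.69], [-1.03, 1.26], [-2.2, 2.34], [-1.47, 1.5], [-3.14, 3.14]. Speed limits (rad/s): [2.57, 2.57, 3.14, 3.14, 3.14, 3.14].

## Interface

Orientations are given as a unit quaternion [w, x, y, z].
In Python, from workcell import env gives the robot as it stands.
- The arm moves only by the shell command python3 -m creep 'ROWS' [OPENING] [FORCE]. ROWS is JSON, a list of rows, each a list of 6 numbers: the shift along the tool's x, y, z in m, then the turn, a rotation vector about the tool's x, y, z in degrees. A call has exactly 8 rows; each row is the pose to reach, as a shift and turn from the pose commanded when the call began, along the tool's axes at that moment; what a row does not reach only later rows make up. A row lasts 1/10 s, in which the tool goes at most 50 mm and 8.59 degrees, less where a joint would pass 70% of its speed; a pose out of reach is approached as far as the arm can. A call with a gripper value outside its range is refused whole. OPENING is the finger opening in m, from 0 to 0.0854, set as the call begins (- or left out, the last holds). The fingers move at their own pace and stop on an object; FORCE is the grip in N (left out, the last holds). Time passes only in rows, so rows that repeat a pose let the fingers close, or fill a call up. It gives the time, the measured TCP pose, the force and the opening at its end, in the units of the state.
- env.get_state(): the state, without advancing time (a new reading comes with each control period).
- env.read_camera(name): name is "scene" or "top"; returns (picture, depth): 480x640x3 uint8, blue, green, red; 480x640 float32, m along the optical axis (not along the pixel's ray), 0 where there is no reading.
- env.camera_params(name): a dict with "fx", "fy", "cx", "cy" (pixels), "k1" (the pictures are not rectified: a ray, as slopes to the right and down, at radius r is drawn at 1 + k1 r^2 times it, then the intrinsics apply), "position" and "orientation" of the camera in the world. Camera axes: x right, y up, looking along -z (the intrinsics and any distortion apply to the point x, -y, -z); pixel columns grow to the right and rows downward; lengths in m; the calibration is good to about 2 mm. A picture is of the moment at which its call begins. camera_params takes no time and is no camera call.
- env.hand_in(): hands the job in, once; it reports no verdict.
The state is a dict: "clock": time; "joint_pos": joint angles; "qvel": joint speeds; "tau": joint torques, N m; "tcp_pos": TCP position; "orientation": TCP orientation; "wrist_force": force on the tool from outside, world axes, zero at the start; "ft_torque": the same for the moment, N m; "finger_gap": finger opening in m.
Only numpy, scipy, OpenCV 4.12 (cv2) and the standard library are available. Lean on these libraries where they do the work, as an engineer would, in place of code of your own. Each camera call takes 0.05 s, during which the arm holds its last target. There are 200 camera calls.

## Working session

There is one attempt and no reset: what is moved stays moved. The work goes in short steps, Python scripts to look and compute and a shell command to move; the robot and the scene stay as the last step left them, time stands still between calls to the robot, and variables do not carry over. Pictures are saved under pics/ and viewed, about 8 in all and at most 12, crops included, and the job is handed in when it is done.

```bash
ls; mkdir -p pics; cat > h.py <<'E'
import numpy as np, cv2
from workcell import env
from scipy.spatial.transform import Rotation as R
def rot(q): return R.from_quat([q[1],q[2],q[3],q[0]])
def cloud(name):
    im,d=env.read_camera(name); p=env.camera_params(name)
    K=np.array([[p['fx'],0,p['cx']],[0,p['fy'],p['cy']],[0,0,1.]])
    u,v=np.meshgrid(np.arange(640.),np.arange(480.))
    n=cv2.undistortPoints(np.stack([u.ravel(),v.ravel()],1)[:,None],K,np.array([p['k1'],0,0,0.]))[:,0]
    d_=d.ravel(); c=np.stack([n[:,0]*d_,-n[:,1]*d_,-d_],1)
    w=rot(p['orientation']).apply(c)+np.array(p['position'])
    w[d_==0]=np.nan
    return im,w.reshape(480,640,3)
E
python3 - <<'E'
from h import *
for n in('scene','top'):
    im,w=cloud(n); cv2.imwrite(f'pics/{n}0.png',im); np.save(f'{n}0.npy',w); print(env.camera_params(n))
print(env.get_state())
E
```

```text
pics
{'fx': 442.80909494142367, 'fy': 442.80909494142367, 'cx': 318.3582159770043, 'cy': 233.92049752038707, 'k1': -0.10338265938181591, 'position': array([1.27387282, 0.05318083, 1.23202392]), 'orientation': array([0.65492641, 0.18957302, 0.19870695, 0.70402345])}
{'fx': 538.0757447842593, 'fy': 538.0757447842593, 'cx': 323.8911366734793, 'cy': 248.72892797683048, 'k1': -0.11180906447482589, 'position': array([ 2.95896859e-01, -1.78141501e-03,  1.79289590e+00]), 'orientation': array([-0.70070953, -0.06483881,  0.06645939,  0.70737913])}
{'clock': 0.1, 'joint_pos': array([-1.32357686e+00,  3.13934015e-01,  4.51003860e-02,  1.30358474e+00,
        6.45732320e-06,  1.43119165e+00]), 'qvel': array([ 1.21103350e-03, -3.07320122e-05,  2.50148095e-03, -2.64070727e-04,
       -1.00674456e-04, -6.58069081e-05]), 'tau': array([ 2.03031828e-03, -4.81725562e+01,  2.99244225e+01,  1.26777560e-02,
       -1.66410614e-04, -1.91381289e-06]), 'tcp_pos': array([ 0.21680616, -0.5321126 ,  0.24919624]), 'orientation': array([-8.10021515e-04,  9.81353797e-01,  1.92208395e-01, -4.03939191e-05]), 'wrist_force': array([-0.16255267, -0.71823167,  0.73726234]), 'ft_torque': array([-0.0130708 ,  0.00942784, -0.0239328 ]), 'finger_gap': 0.08549505994102967}
```

View pics/scene0.png

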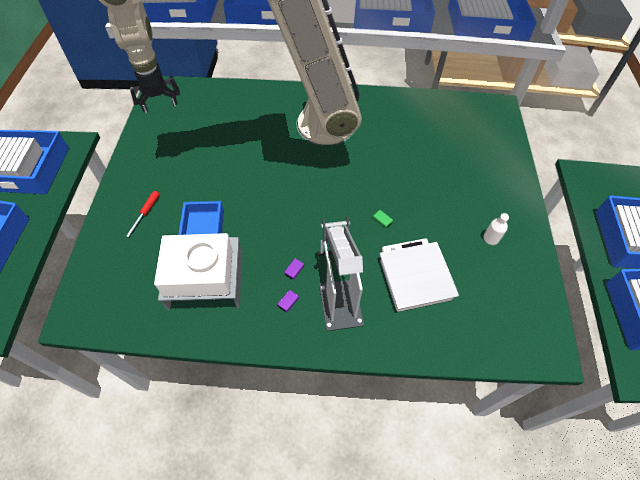

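View pics/top0.png

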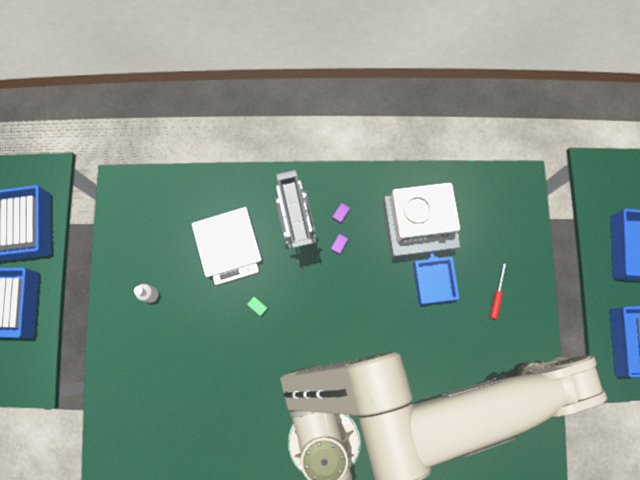

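The scene view shows the blue dish at (202,218), riser with instrument at (197,268), chute at (342,270), scale at (418,273), bottle at (495,230) and screwdriver at (143,213). The green (383,218) and purple (294,268), (288,300) blocks are look-alikes. In the top view the dish is at (437,280), and it is the only blue box on the bench.

```bash
python3 - <<'E'
from h import *
w=np.load('top0.npy'); im=cv2.imread('pics/top0.png'); hsv=cv2.cvtColor(im,cv2.COLOR_BGR2HSV)
ws=np.load('scene0.npy'); ims=cv2.imread('pics/scene0.png')
def rect(P,n):
    P=P[~np.isnan(P).any(1)]
    r=cv2.minAreaRect(P[:,:2].astype(np.float32)); print(n,len(P),np.round(r[0],4),np.round(r[1],4),round(r[2],1),'z',np.round(np.percentile(P[:,2],[5,50,95]),3)); print('   ',np.round(cv2.boxPoints(r),3).tolist())
def reg(x0,x1,y0,y1,W=w):
    m=np.zeros(W.shape[:2],bool); m[y0:y1,x0:x1]=1; return m
blue=(hsv[...,0]>95)&(hsv[...,0]<130)&(hsv[...,1]>100)
m=reg(405,470,250,312)&blue; rect(w[m&(w[...,2]>.045)],'dish rim'); rect(w[m],'dish all')
rect(w[reg(375,470,175,265)&(w[...,2]>.083)&(w[...,2]<.096)],'shelf')
rect(w[reg(375,470,175,265)&(w[...,2]>.17)],'instr')
rect(w[reg(180,272,200,290)&(w[...,2]>.040)&(w[...,2]<.055)],'pan')
rect(w[reg(265,325,165,270)&(w[...,2]>.05)],'feeder')
rect(w[reg(128,165,280,306)&(w[...,2]>.02)],'bottle')
rect(w[reg(485,512,258,325)&(w[...,2]>.005)],'driver')
f=reg(265,325,165,270)&(w[...,2]>.12)
# scene-based
rect(ws[reg(310,370,215,335)&(ws[...,2]>.16)],'feeder scene')
a=cv2.resize(im[160:280,180:330],None,fx=4,fy=4,interpolation=cv2.INTER_CUBIC)
b=cv2.resize(ims[205:335,300:380],None,fx=4,fy=4,interpolation=cv2.INTER_CUBIC)
c=np.zeros((520,800,3),np.uint8); b=b[:, :]; a=cv2.resize(a,(480,384)); c[:384,:480]=a; c[:520,480:800]=b
cv2.imwrite('pics/f1.png',c)
E
```

```text
dish rim 470 [ 0.528  -0.3739] [0.165  0.1279] 6.2 z [0.047 0.056 0.063]
    [[0.4390000104904175, -0.3190000057220459], [0.453000009059906, -0.44600000977516174], [0.6169999837875366, -0.42800000309944153], [0.6029999852180481, -0.3009999990463257]]
dish all 1902 [ 0.5282 -0.382 ] [0.1662 0.1457] 5.6 z [0.001 0.012 0.059]
    [[0.43799999356269836, -0.3179999887943268], [0.453000009059906, -0.46299999952316284], [0.6179999709129333, -0.44600000977516174], [0.6039999723434448, -0.3009999990463257]]
shelf 963 [ 0.7055 -0.3268] [0.2029 0.2214] 6.9 z [0.085 0.09  0.095]
    [[0.5910000205039978, -0.2290000021457672], [0.6179999709129333, -0.4490000009536743], [0.8199999928474426, -0.42399999499320984], [0.7929999828338623, -0.20499999821186066]]
instr 2877 [ 0.7192 -0.3242] [0.161  0.1922] 5.7 z [0.174 0.18  0.203]
    [[0.6299999952316284, -0.2370000034570694], [0.6489999890327454, -0.42800000309944153], [0.8090000152587891, -0.41200000047683716], [0.7900000214576721, -0.22100000083446503]]
pan 2843 [0.6537 0.3189] [0.193  0.1925] 16.3 z [0.041 0.046 0.052]
    [[0.5339999794960022, 0.
[... 438 characters left out ...]
7.7 z [0.03  0.09  0.133]
    [[0.4490000009536743, 0.5559999942779541], [0.5009999871253967, 0.5450000166893005], [0.5120000243186951, 0.593999981880188], [0.45899999141693115, 0.6050000190734863]]
driver 547 [ 0.4828 -0.5927] [0.0925 0.2278] 86.1 z [0.005 0.011 0.029]
    [[0.3659999966621399, -0.6309999823570251], [0.5929999947547913, -0.6470000147819519], [0.6000000238418579, -0.5540000200271606], [0.3720000088214874, -0.5389999747276306]]
feeder scene 1790 [0.7017 0.0772] [0.2083 0.0815] 12.0 z [0.181 0.257 0.336]
    [[0.5910000205039978, 0.0949999988079071], [0.6079999804496765, 0.01600000075995922], [0.8119999766349792, 0.05900000035762787], [0.7950000166893005, 0.13899999856948853]]
```

View pics/f1.png

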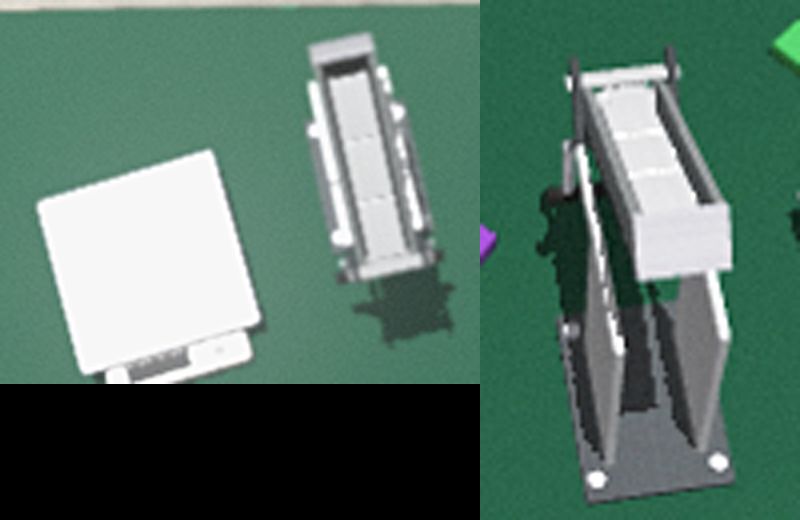

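The chute faces the robot with a yaw of about 12°, and holds three grey shells in line. The scale lies left of it. Next I fit the lip from the shells' top plane and refine the dish.

```bash
python3 - <<'E'
from h import *
for n,(x0,x1,y0,y1) in {'top':(265,325,165,270),'scene':(310,370,215,335)}.items():
    w=np.load(n+'0.npy'); im=cv2.imread(f'pics/{n}0.png')
    P=w[y0:y1,x0:x1].reshape(-1,3); P=P[P[:,2]>.1]
    for a in (11,12,13):
        t=np.radians(a); ex=np.array([np.cos(t),np.sin(t)]); ey=np.array([-np.sin(t),np.cos(t)])
        o=np.array([.62,.06]); X=(P[:,:2]-o)@ex; Y=(P[:,:2]-o)@ey; Z=P[:,2]
        s=(X>.02)&(X<.15)
        if a!=12: continue
        for lo in np.arange(-.04,.18,.02):
            q=(X>lo)&(X<lo+.02); 
            if q.sum()>5: print(n,round(lo,2),q.sum(),'y',np.round(np.percentile(Y[q],[2,50,98]),3),'zc',np.round(np.median(Z[q&(abs(Y-np.median(Y[s]))<.012)]),3),'zmax',round(Z[q].max(),3))
        c=s&(abs(Y-np.median(Y[s]))<.012); b=Z[c]-np.tan(np.radians(35))*X[c]; print('lip X',(.2094-np.median(b))/np.tan(np.radians(35)), np.polyfit(X[c],Z[c],1))
# dish: bench-plane/rim-plane edges
w=np.load('top0.npy'); im=cv2.imread('pics/top0.png'); hsv=cv2.cvtColor(im,cv2.COLOR_BGR2HSV)
p=env.camera_params('top'); C=np.array(p['position'])
m=np.zeros((480,640),np.uint8); b=(hsv[...,0]>95)&(hsv[...,0]<130)&(hsv[...,1]>100); m[255:312,405:470]=b[255:312,405:470]*255
cn=max(cv2.findContours(m,0,1)[0],key=cv2.contourArea)[:,0].astype(float)
K=np.array([[p['fx'],0,p['cx']],[0,p['fy'],p['cy']],[0,0,1.]])
n=cv2.undistortPoints(cn[:,None],K,np.array([p['k1'],0,0,0]))[:,0]
d=rot(p['orientation']).apply(np.c_[n[:,0],-n[:,1],-np.ones(len(n))])
for z in(.056,0):
    q=C+d*((z-C[2])/d[:,2])[:,None]; r=cv2.minAreaRect(q[:,:2].astype(np.float32)); print(z,r,np.round(cv2.boxPoints(r),3).tolist())
E
```

```text
top -0.02 118 y [-0.035  0.003  0.039] zc 0.225 zmax 0.249
top 0.0 205 y [-0.047  0.003  0.054] zc 0.216 zmax 0.24
top 0.02 170 y [-0.032  0.002  0.038] zc 0.229 zmax 0.256
top 0.04 171 y [-0.032  0.003  0.039] zc 0.244 zmax 0.271
top 0.06 181 y [-0.032  0.004  0.039] zc 0.258 zmax 0.282
top 0.08 185 y [-0.032  0.003  0.039] zc 0.271 zmax 0.299
top 0.1 184 y [-0.031  0.003  0.039] zc 0.286 zmax 0.314
top 0.12 191 y [-0.031  0.003  0.039] zc 0.299 zmax 0.324
top 0.14 156 y [-0.031  0.005  0.04 ] zc 0.308 zmax 0.344
top 0.16 181 y [-0.031  0.003  0.039] zc 0.307 zmax 0.345
lip X 0.0016490104196554094 [0.69928688 0.20854664]
scene -0.02 192 y [-0.035  0.003  0.038] zc 0.218 zmax 0.244
scene 0.0 214 y [-0.049 -0.026  0.036] zc 0.217 zmax 0.235
scene 0.02 120 y [-0.035 -0.007  0.029] zc 0.233 zmax 0.252
scene 0.04 104 y [-0.035 -0.005  0.028] zc 0.244 zmax 0.263
scene 0.06 122 y [-0.034 -0.003  0.029] zc 0.258 zmax 0.28
scene 0.08 153 y [-0.035 -0.008  0.034] zc 0.272 zmax 0.292
scene 0.1 178 y [-0.034 -0.007  0.034] zc 0.287 zmax 0.307
scene 0.12 205 y [-0.034  0.001  0.035] zc 0.301 zmax 0.321
scene 0.14 165 y [-0.034  0.004  0.039] zc 0.311 zmax 0.34
scene 0.16 412 y [-0.034  0.004  0.037] zc 0.331 zmax 0.344
lip X -0.0006595130708414073 [0.69917883 0.20980658]
0.056 ((0.520094096660614, -0.37084054946899414), (0.15869130194187164, 0.13798470795154572), 6.192826747894287) [[0.4339999854564667, -0.3109999895095825], [0.4490000009536743, -0.4480000138282776], [0.6060000061988831, -0.4309999942779541], [0.5920000076293945, -0.2939999997615814]]
0 ((0.52732253074646, -0.3827396035194397), (0.16380766034126282, 0.14243347942829132), 6.192842483520508) [[0.43799999356269836, -0.32100000977516174], [0.45399999618530273, -0.4620000123977661], [0.6159999966621399, -0.4449999928474426], [0.6010000109672546, -0.30300000309944153]]
```

Lip is at about (0.620, 0.0625) with yaw 12°, pan middle (0.654, 0.319), and the dish's near wall middle about (0.451, -0.385) with yaw 6°. Approaching the near wall.

```bash
cat >> h.py <<'E'
def go(x,y,z,psi):
    s=env.get_state(); r=rot(s['orientation']); M=r.as_matrix()
    p=np.radians(psi); T=np.array([[np.cos(p),np.sin(p),0],[np.sin(p),-np.cos(p),0],[0,0,-1]])
    d=M.T@(np.array([x,y,z])-s['tcp_pos']); t=np.degrees(R.from_matrix(M.T@T).as_rotvec())
    print('t',round(s['clock'],2),'tcp',np.round(s['tcp_pos'],4),'psi',round(np.degrees(np.arctan2(M[1,0],M[0,0])),1),'tiltz',np.round(M[:,2],3),'F',np.round(s['wrist_force'],1),'gap',round(s['finger_gap'],4)); print('shift',np.round(d,4),'turn',np.round(t,1))
E
python3 -m creep '[[0.03,0,0,0,0,-8],[0.07,-0.01,0,0,0,-16],[0.11,-0.02,0,0,0,-24],[0.15,-0.03,0.02,0,0,-32],[0.19,-0.04,0.04,0,0,-40],[0.23,-0.045,0.06,0,0,-48],[0.255,-0.048,0.08,0,0,-56],[0.272,-0.048,0.1,0,0,-64]]' 0.0854 60
python3 -c "
from h import *
go(.451,-.385,.04,96.2)"
```

```text
clock: 0.9
tcp_pos: [0.4522, -0.3836, 0.1488]
orientation: [-0.0, 0.728, 0.686, 0.0]
wrist_force: [0.8, -1.1, 0.7]
finger_gap: 0.0853
t 0.9 tcp [ 0.4522 -0.3836  0.1488] psi 86.6 tiltz [-0.     0.001 -1.   ] F [ 0.8 -1.1  0.7] gap 0.0853
shift [-0.0015 -0.001   0.1088] turn [-0.  -0.  -9.6]
```

```bash
python3 -m creep '[[-0.001,-0.001,0,0,0,-5],[-0.001,-0.001,0.02,0,0,-9.6],[-0.001,-0.001,0.05,0,0,-9.6],[-0.001,-0.001,0.08,0,0,-9.6],[-0.001,-0.001,0.1,0,0,-9.6],[-0.001,-0.001,0.108,0,0,-9.6],[-0.001,-0.001,0.108,0,0,-9.6],[-0.001,-0.001,0.108,0,0,-9.6]]'
python3 -m creep '[[0,0,0,0,0,0],[0,0,0,0,0,0],[0,0,0,0,0,0],[0,0,0,0,0,0],[0,0,0,0,0,0],[0,0,0,0,0,0],[0,0,0,0,0,0],[0,0,0,0,0,0]]' 0 50
python3 -c "
from h import *
im,w=cloud('scene'); cv2.imwrite('pics/g1.png',cv2.resize(im[60:300,60:300],None,fx=2.4,fy=2.4))
go(.311,-.40,.04,96.2)"
```

```text
clock: 1.7
tcp_pos: [0.45, -0.3869, 0.0428]
orientation: [0.0, 0.671, 0.742, -0.0]
wrist_force: [0.6, -0.2, -0.1]
finger_gap: 0.0854
clock: 2.5
tcp_pos: [0.4498, -0.3866, 0.0424]
orientation: [0.0, 0.671, 0.742, -0.0]
wrist_force: [-0.3, 1.3, 4.2]
finger_gap: 0.0072
t 2.55 tcp [ 0.4498 -0.3866  0.0423] psi 95.8 tiltz [ 0. -0. -1.] F [-0.8  1.1  3.3] gap 0.0071
shift [ 0.0006 -0.1394  0.0023] turn [ 0.   0.  -0.4]
```

View pics/g1.png

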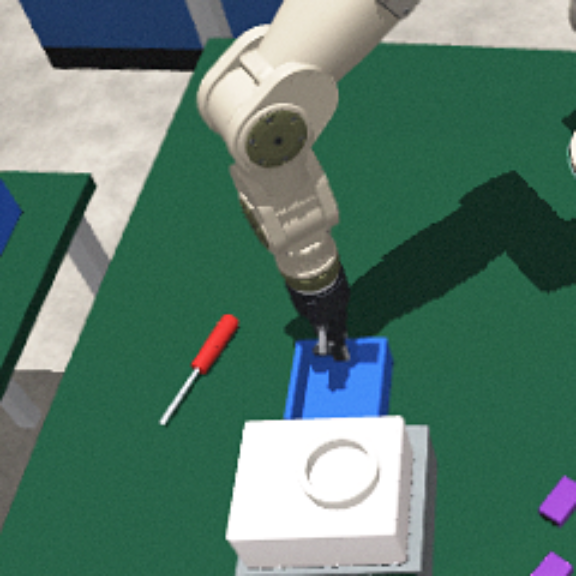

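The fingers hold the dish's near wall at about (338,350). Pulling it out.

```bash
python3 -m creep '[[0,0,-0.003,0,0,0],[0,-0.02,-0.003,0,0,0],[0,-0.045,-0.003,0,0,0],[0,-0.07,-0.003,0,0,0],[0,-0.095,-0.003,0,0,0],[0,-0.12,-0.003,0,0,0],[0,-0.135,-0.002,0,0,0],[0,-0.14,0,0,0,0]]'
python3 -m creep '[[0,0,0,0,0,0],[0,0,0,0,0,0],[0,0,0,0,0,0],[0,0,0,0,0,0],[0,0,-0.02,0,0,0],[0,0,-0.06,0,0,0],[0,0,-0.11,0,0,0],[0,0,-0.14,0,0,0]]' 0.0854
python3 - <<'E'
from h import *
im,w=cloud('scene'); cv2.imwrite('pics/g2.png',cv2.resize(im[60:300,60:300],None,fx=2.4,fy=2.4)); np.save('s2.npy',w); cv2.imwrite('pics/s2.png',im)
im,w=cloud('top'); np.save('t2.npy',w); cv2.imwrite('pics/t2.png',im)
go(.5,-.37,.1,6)
E
```

```text
clock: 3.35
tcp_pos: [0.3096, -0.4002, 0.0423]
orientation: [0.0, 0.671, 0.741, 0.001]
wrist_force: [5.6, 8.8, 21.3]
finger_gap: 0.0073
clock: 4.15
tcp_pos: [0.3112, -0.4013, 0.1854]
orientation: [0.002, 0.67, 0.742, -0.001]
wrist_force: [0.1, -0.6, -0.7]
finger_gap: 0.0855
t 4.25 tcp [ 0.3123 -0.4032  0.187 ] psi 95.8 tiltz [ 0.005 -0.008 -1.   ] F [ 0.4 -0.2 -0.6] gap 0.0852
shift [0.0148 0.1898 0.0876] turn [ 0.6  0.2 89.8]
```

View pics/g2.png

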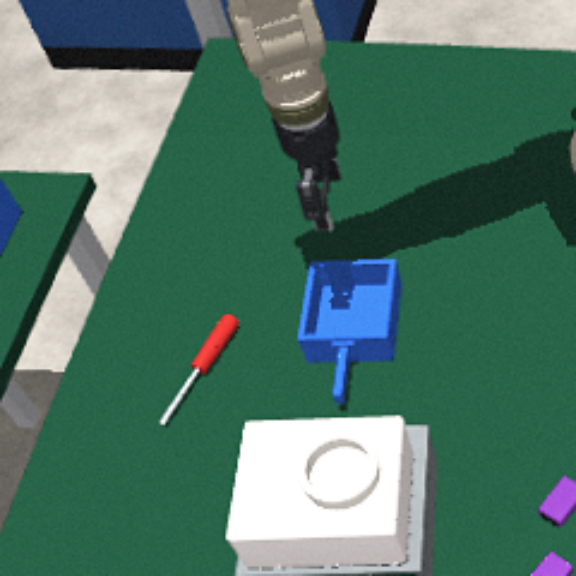

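The dish stands upright in the open with its handle at crop (341,375), clear of the shelf front. Now I locate the handle.

```bash
python3 - <<'E'
from h import *
for n in('s2','t2'):
    w=np.load(n+'.npy'); im=cv2.imread(f'pics/{n}.png'); hsv=cv2.cvtColor(im,cv2.COLOR_BGR2HSV)
    b=(hsv[...,0]>95)&(hsv[...,0]<130)&(hsv[...,1]>100)
    ok=b&(w[...,0]>.25)&(w[...,0]<.6)&(w[...,1]>-.5)&(w[...,1]<-.25)&(w[...,2]<.08)&(w[...,2]>-.01)
    P=w[ok]; c=cv2.minAreaRect(P[P[:,0]<.44][:,:2].astype(np.float32)); print(n,len(P),c)
    for lo in np.arange(.28,.56,.02):
        q=P[(P[:,0]>lo)&(P[:,0]<lo+.02)]
        if len(q): print(round(lo,2),len(q),np.round(np.percentile(q[:,1],[3,50,97]),3),np.round(np.median(q[:,2]),3),round(q[:,0].max(),3))
E
```

```text
s2 1795 ((0.34994399547576904, -0.40305620431900024), (0.19134250283241272, 0.15062779188156128), 4.487034797668457)
0.28 9 [-0.382 -0.34  -0.334] 0.05 0.3
0.3 401 [-0.449 -0.393 -0.335] 0.034 0.32
0.32 174 [-0.454 -0.402 -0.332] 0.01 0.34
0.34 184 [-0.451 -0.403 -0.33 ] 0.009 0.36
0.36 183 [-0.448 -0.399 -0.328] 0.009 0.38
0.38 184 [-0.449 -0.398 -0.326] 0.01 0.4
0.4 74 [-0.447 -0.428 -0.323] 0.042 0.42
0.42 152 [-0.444 -0.34  -0.322] 0.049 0.44
0.44 307 [-0.44  -0.396 -0.34 ] 0.037 0.459
0.46 30 [-0.4   -0.376 -0.372] 0.043 0.479
0.48 32 [-0.397 -0.375 -0.369] 0.044 0.499
0.5 29 [-0.384 -0.372 -0.368] 0.044 0.519
0.52 24 [-0.377 -0.372 -0.367] 0.041 0.532
t2 1814 ((0.3701176047325134, -0.39670833945274353), (0.1439431756734848, 0.14448682963848114), 3.342557668685913)
0.28 22 [-0.385 -0.358 -0.341] -0.0 0.3
0.3 173 [-0.425 -0.375 -0.334] 0.042 0.319
0.32 197 [-0.435 -0.384 -0.332] 0.01 0.339
0.34 206 [-0.438 -0.383 -0.33 ] 0.01 0.36
0.36 203 [-0.434 -0.381 -0.328] 0.01 0.38
0.38 216 [-0.441 -0.384 -0.325] 0.01 0.4
0.4 254 [-0.447 -0.393 -0.324] 0.011 0.42
0.42 290 [-0.443 -0.388 -0.322] 0.013 0.44
0.44 119 [-0.46  -0.398 -0.346] 0.047 0.46
0.46 39 [-0.399 -0.379 -0.373] 0.043 0.48
0.48 36 [-0.397 -0.376 -0.371] 0.043 0.5
0.5 40 [-0.394 -0.374 -0.369] 0.044 0.52
0.52 19 [-0.391 -0.374 -0.368] 0.044 0.536
```

```bash
python3 -m creep '[[0,0.01,0,0,0,8],[0,0.035,0,0,0,16],[0.003,0.065,0,0,0,24],[0.005,0.095,0,0,0,32],[0.007,0.125,0,0,0,40],[0.008,0.15,0,0,0,48],[0.01,0.165,0.02,0,0,56],[0.01,0.171,0.04,0,0,64]]' 0.0854
python3 -m creep '[[0,0,0,0,0,8],[0,0,0,0,0,16],[0,0,0.005,0,0,24],[0,0,0.01,0,0,26],[0,0,0.02,0,0,26],[0,0,0.03,0,0,26],[0,0,0.03,0,0,26],[0,0,0.03,0,0,26]]'
python3 -c "
from h import *
im,w=cloud('scene'); cv2.imwrite('pics/g3.png',cv2.resize(im[120:280,120:280],None,fx=3.5,fy=3.5,interpolation=2))
go(.482,-.376,.035,6)"
```

```text
clock: 5.05
tcp_pos: [0.4815, -0.3727, 0.1407]
orientation: [0.0, 0.962, 0.272, 0.0]
wrist_force: [-0.3, -0.7, -0.7]
finger_gap: 0.0853
clock: 5.85
tcp_pos: [0.4792, -0.373, 0.1112]
orientation: [-0.001, 0.999, 0.05, -0.0]
wrist_force: [-0.5, -0.3, 0.1]
finger_gap: 0.0853
t 5.9 tcp [ 0.4795 -0.3734  0.1118] psi 5.8 tiltz [-0.  0. -1.] F [-0.7 -0.4  0.4] gap 0.0853
shift [0.0023 0.0029 0.0768] turn [-0.   0.  -0.2]
```

View pics/g3.png

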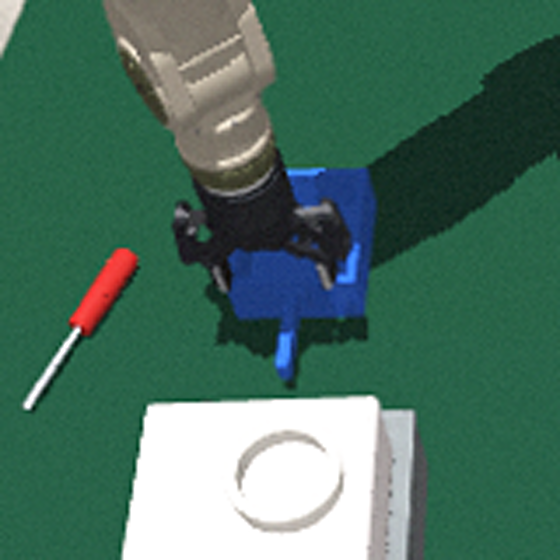

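The gripper straddles the handle line: fingers at (222,275) and (328,275), handle at (285,350), with camera parallax shifting it. Descend, grip and lift.

```bash
python3 -m creep '[[0.002,0.003,0.015,0,0,0],[0.002,0.003,0.035,0,0,0],[0.002,0.003,0.055,0,0,0],[0.002,0.003,0.07,0,0,0],[0.002,0.003,0.076,0,0,0],[0.002,0.003,0.076,0,0,0],[0.002,0.003,0.076,0,0,0],[0.002,0.003,0.076,0,0,0]]'
python3 -m creep '[[0,0,0,0,0,0],[0,0,0,0,0,0],[0,0,0,0,0,0],[0,0,0,0,0,0],[0,0,0,0,0,0],[0,0,0,0,0,0],[0,0,0,0,0,0],[0,0,0,0,0,0]]' 0 110
python3 -m creep '[[0,0,-0.01,0,0,0],[0,0,-0.03,0,0,0],[0,0,-0.06,0,0,0],[0,0,-0.09,0,0,0],[-0.02,0,-0.12,0,0,0],[-0.05,0,-0.14,0,0,0],[-0.08,0,-0.15,0,0,0],[-0.1,0,-0.15,0,0,0]]'
python3 -c "
from h import *
go(.40,-.03,.19,192)"
```

```text
clock: 6.7
tcp_pos: [0.4824, -0.3768, 0.037]
orientation: [0.001, 0.999, 0.05, 0.001]
wrist_force: [-1.0, 0.5, -0.4]
finger_gap: 0.0855
clock: 7.5
tcp_pos: [0.4818, -0.3764, 0.0363]
orientation: [0.0, 0.999, 0.05, 0.0]
wrist_force: [-0.9, 0.0, 4.0]
finger_gap: 0.0106
clock: 8.3
tcp_pos: [0.3814, -0.3868, 0.1884]
orientation: [0.001, 0.999, 0.05, 0.001]
wrist_force: [0.8, -0.4, -2.1]
finger_gap: 0.0104
t 8.3 tcp [ 0.3814 -0.3868  0.1884] psi 5.7 tiltz [ 0.002 -0.002 -1.   ] F [ 0.8 -0.4 -2.1] gap 0.0104
shift [ 0.0541 -0.3531 -0.0025] turn [-1.000e-01 -2.000e-01  1.737e+02]
```

Dish is held by the handle. Turning it half round while moving towards the chute.

```bash
python3 -m creep '[[0,-0.01,0,0,0,-6],[0,-0.025,0,0,0,-14],[0,-0.04,0,0,0,-22],[0,-0.055,0,0,0,-30],[0.005,-0.07,0,0,0,-38],[0.005,-0.085,0,0,0,-46],[0.005,-0.1,0,0,0,-54],[0.01,-0.115,0,0,0,-62]]'
python3 -c "
from h import *
go(.385,-.14,.15,130)"
```

```text
clock: 9.1
tcp_pos: [0.3802, -0.2697, 0.1862]
orientation: [-0.0, 0.829, 0.56, 0.0]
wrist_force: [-0.5, 0.5, 0.1]
finger_gap: 0.0102
t 9.1 tcp [ 0.3802 -0.2697  0.1862] psi 68.1 tiltz [-0.     0.001 -1.   ] F [-0.5  0.5  0.1] gap 0.0102
shift [ 0.1221 -0.044   0.0363] turn [ -0.   -0.  -61.9]
```

```bash
python3 -m creep '[[0.01,-0.003,0,0,0,-8],[0.025,-0.01,0,0,0,-16],[0.04,-0.015,0.01,0,0,-24],[0.055,-0.02,0.015,0,0,-32],[0.075,-0.03,0.02,0,0,-40],[0.09,-0.035,0.025,0,0,-48],[0.105,-0.04,0.03,0,0,-55],[0.122,-0.044,0.036,0,0,-62]]'
python3 -c "
from h import *
go(.390,.0136,.12,192)"
```

```text
clock: 9.9
tcp_pos: [0.3859, -0.1403, 0.1502]
orientation: [0.0, 0.422, 0.906, 0.0]
wrist_force: [1.5, -0.5, -1.5]
finger_gap: 0.01
t 9.9 tcp [ 0.3859 -0.1403  0.1502] psi 130.0 tiltz [ 0.  0. -1.] F [ 1.5 -0.5 -1.5] gap 0.01
shift [0.1152 0.1022 0.0302] turn [  0.   0. -62.]
```

```bash
python3 -m creep '[[0.01,0.008,0,0,0,-8],[0.025,0.02,0.005,0,0,-16],[0.04,0.035,0.01,0,0,-24],[0.055,0.05,0.015,0,0,-32],[0.075,0.065,0.02,0,0,-40],[0.09,0.08,0.025,0,0,-48],[0.105,0.093,0.03,0,0,-56],[0.115,0.102,0.03,0,0,-62]]'
python3 -m creep '[[0,0,0,0,0,0],[0,0,0,0,0,0],[0,0,0,0,0,0],[0,0,0,0,0,0],[0,0,0,0,0,0],[0,0,0,0,0,0],[0,0,0,0,0,0],[0,0,0,0,0,0]]'
python3 - <<'E'
from h import *
im,w=cloud('scene'); cv2.imwrite('pics/g4.png',cv2.resize(im[140:340,240:440],None,fx=3,fy=3,interpolation=2))
go(.482,.0332,.12,192)
im,w=cloud('top'); hsv=cv2.cvtColor(im,cv2.COLOR_BGR2HSV); b=(hsv[...,0]>95)&(hsv[...,0]<130)&(hsv[...,1]>100)
P=w[b&(w[...,0]>.4)&(w[...,0]<.66)&(abs(w[...,1])<.2)&(w[...,2]>.06)&(w[...,2]<.17)]
r=cv2.minAreaRect(P[:,:2].astype(np.float32)); print(r,np.round(cv2.boxPoints(r),3).tolist(),np.percentile(P[:,2],[5,50,95,99]))
t=np.radians(12); ex=np.array([np.cos(t),np.sin(t)]); ey=np.array([-ex[1],ex[0]]); D=P[:,:2]-[.62,.0625]
print('feeder x',np.percentile(D@ex,[1,99]),'y',np.percentile(D@ey,[1,99]))
F=P[P[:,2]<np.percentile(P[:,2],40)]; A=np.c_[F[:,:2],np.ones(len(F))]; print('floor plane',np.linalg.lstsq(A,F[:,2],rcond=None)[0])
E
```

```text
clock: 10.7
tcp_pos: [0.39, 0.0138, 0.1196]
orientation: [-0.001, -0.106, 0.994, 0.0]
wrist_force: [-0.3, -0.1, -1.3]
finger_gap: 0.0102
clock: 11.5
tcp_pos: [0.391, 0.0123, 0.12]
orientation: [0.0, -0.102, 0.995, -0.0]
wrist_force: [-0.6, -0.3, -1.6]
finger_gap: 0.01
t 11.55 tcp [0.391  0.0124 0.12  ] psi -168.3 tiltz [-0. -0. -1.] F [-0.9 -0.4 -0.9] gap 0.0104
shift [-0.0934  0.0019 -0.    ] turn [-0.  -0.  -0.3]
((0.508224606513977, 0.0380668044090271), (0.1179581731557846, 0.12387721240520477), 11.814534187316895) [[0.43799999356269836, 0.08699999749660492], [0.46299999952316284, -0.03500000014901161], [0.5789999961853027, -0.009999999776482582], [0.5529999732971191, 0.11100000143051147]] [0.086111   0.09483717 0.14344705 0.14770781]
feeder x [-0.15781043 -0.05736574] y [-0.06160635  0.06046039]
floor plane [0.00344575 0.00353192 0.08732883]
```

View pics/g4.png

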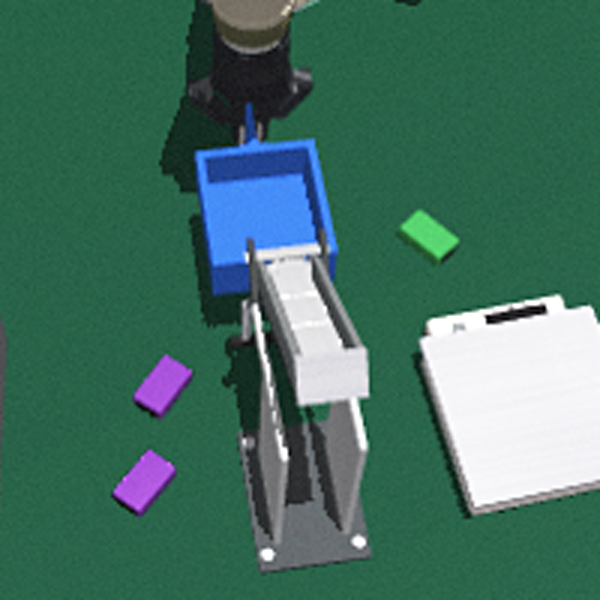

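The dish is level and in line with the chute, its front rim passing below the mouth at (290,245). Pushing the lever.

```bash
python3 -m creep '[[-0.01,0.001,0,0,0,0],[-0.03,0.002,0,0,0,0],[-0.045,0.002,0,0,0,0],[-0.06,0.002,0,0,0,0],[-0.07,0.002,0,0,0,0],[-0.08,0.002,0,0,0,0],[-0.088,0.002,0,0,0,0],[-0.092,0.002,0,0,0,0]]'
python3 -m creep '[[0,0,0,0,0,0],[0,0,0,0,0,0],[0,0,0,0,0,0],[0,0,0,0,0,0],[0,0,0,0,0,0],[0,0,0,0,0,0],[0,0,0,0,0,0],[0,0,0,0,0,0]]'
python3 - <<'E'
from h import *
im,w=cloud('scene'); a=cv2.resize(im[180:330,280:400],None,fx=4,fy=4,interpolation=2)
im,w=cloud('top'); b=cv2.resize(im[160:310,240:320],None,fx=4,fy=4,interpolation=2); cv2.imwrite('pics/g5.png',np.hstack([a,b]))
go(.482,.0332,.12,192)
E
```

```text
clock: 12.4
tcp_pos: [0.4756, 0.033, 0.1178]
orientation: [-0.006, -0.102, 0.995, -0.0]
wrist_force: [-15.5, -4.2, -2.4]
finger_gap: 0.0103
clock: 13.2
tcp_pos: [0.4766, 0.033, 0.1175]
orientation: [-0.005, -0.102, 0.995, -0.0]
wrist_force: [-5.3, -1.8, -9.3]
finger_gap: 0.01
t 13.3 tcp [0.4766 0.033  0.1174] psi -168.2 tiltz [-0.009 -0.001 -1.   ] F [-6.3 -1.9 -9. ] gap 0.0104
shift [-0.0053 -0.0009 -0.0026] turn [ 0.1 -0.5 -0.2]
```

View pics/g5.png

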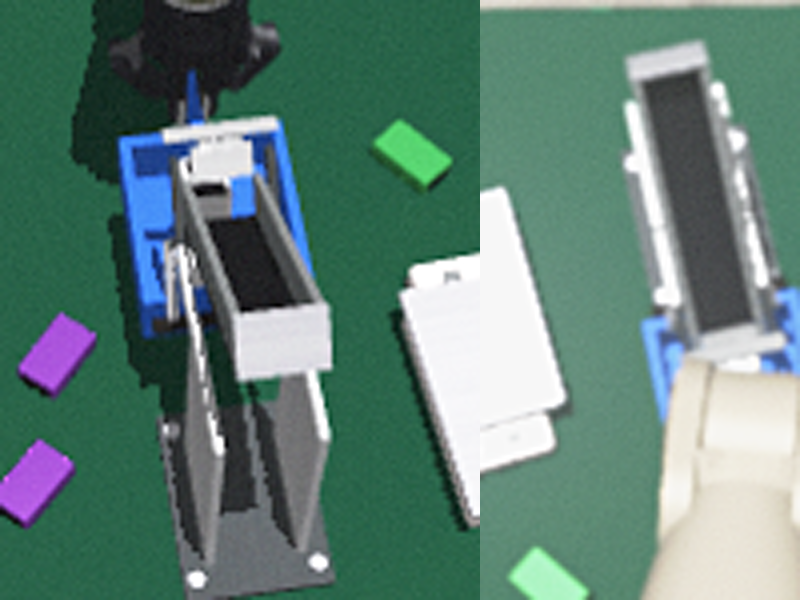

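The chute is empty apart from something still near the mouth. The tool still feels about 6 N in -x, so the lever may be just short of snapping. Pushing a little further.

```bash
python3 -m creep '[[-0.002,0,0,0,0,0],[-0.004,0,0,0,0,0],[-0.006,0,0,0,0,0],[-0.008,0,0,0,0,0],[-0.01,0,0,0,0,0],[-0.01,0,0,0,0,0],[-0.01,0,0,0,0,0],[-0.01,0,0,0,0,0]]'
python3 -c "
from h import *
go(.482,.0332,.12,192)"
```

```text
clock: 14.1
tcp_pos: [0.4775, 0.0339, 0.1152]
orientation: [-0.013, -0.102, 0.995, -0.001]
wrist_force: [-26.7, -10.5, -4.2]
finger_gap: 0.0099
t 14.1 tcp [0.4775 0.0339 0.1152] psi -168.3 tiltz [-0.027 -0.004 -1.   ] F [-26.7 -10.5  -4.2] gap 0.0099
shift [-0.0041 -0.0016 -0.005 ] turn [ 0.1 -1.5 -0.3]
```

```bash
python3 -m creep '[[0.005,0,0,0,0,0],[0.01,0,0,0,0,0],[0.015,0,0,0,0,0],[0.02,0,0,0,0,0],[0.024,0,0,0,0,0],[0.024,0,0,0,0,0],[0.024,0,0,0,0,0],[0.024,0,0,0,0,0]]'
python3 - <<'E'
from h import *
go(.482,.0332,.12,192)
im,w=cloud('scene'); cv2.imwrite('pics/g6.png',cv2.resize(im[185:285,285:385],None,fx=6,fy=6,interpolation=2))
hsv=cv2.cvtColor(im,cv2.COLOR_BGR2HSV)
E
```

```text
clock: 14.9
tcp_pos: [0.4677, 0.0303, 0.1204]
orientation: [0.001, -0.102, 0.995, -0.0]
wrist_force: [-0.1, 0.6, -3.3]
finger_gap: 0.01
t 14.9 tcp [0.4677 0.0303 0.1204] psi -168.2 tiltz [ 0.002 -0.    -1.   ] F [-0.1  0.6 -3.3] gap 0.01
shift [-0.0146 -0.0001  0.0004] turn [-0.   0.1 -0.2]
```

View pics/g6.png

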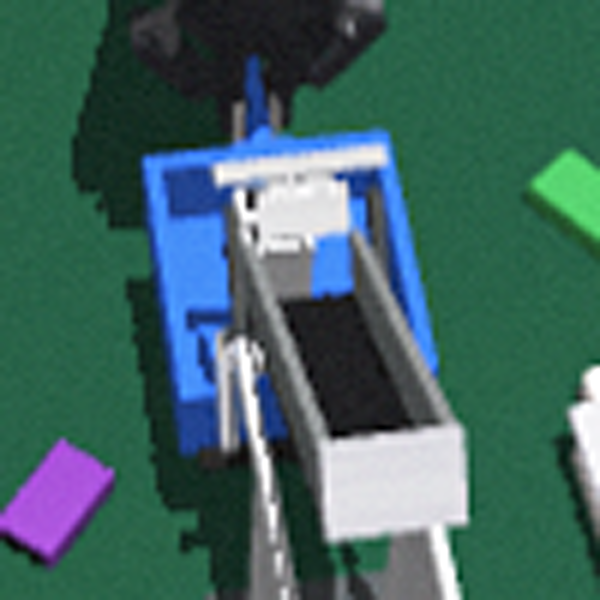

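The lever stayed back, with no force on the tool after backing off, and the gate bar is raised at (300,165). I check the shells' heights in the dish before carrying off.

```bash
cat > shells.py <<'E'
from h import *
s=env.get_state(); M=rot(s['orientation']).as_matrix()
yaw=np.degrees(np.arctan2(M[1,0],M[0,0]))+180; t=np.radians(yaw); ex=np.array([np.cos(t),np.sin(t)]); ey=np.array([-ex[1],ex[0]])
c=s['tcp_pos'][:2]+.105*ex; zb=s['tcp_pos'][2]-.036
im,w=cloud('scene'); g=cv2.cvtColor(im,cv2.COLOR_BGR2HSV)
D=w[...,:2]-c; X=D@ex; Y=D@ey; Z=w[...,2]-zb
m=(abs(X)<.065)&(abs(Y)<.06)&(g[...,1]<60)&(Z>0)&(Z<.2)
grid=np.full((12,14),np.nan)
for i in range(12):
    for j in range(14):
        q=m&(X>=-.07+j*.01)&(X<-.06+j*.01)&(Y>=-.06+i*.01)&(Y<-.05+i*.01)
        if q.sum(): grid[i,j]=np.median(Z[q])*1000
np.set_printoptions(linewidth=160); print('F',np.round(s['wrist_force'],1)); print('rows y -60.., cols x -70.. (mm), height over underside'); print(np.round(grid))
E
python3 shells.py
```

```text
F [ 0.4 -0.2 -4.5]
rows y -60.., cols x -70.. (mm), height over underside
[[ nan  nan  nan  nan  nan  nan  nan  nan  nan  nan  nan  nan  nan  nan]
 [ nan  nan  nan  nan  nan  nan  nan  nan  nan  nan  nan  nan  nan  95.]
 [ nan  nan  nan  nan  nan  nan  nan  nan 167. 168. 154. 145. 134. 118.]
 [ 41.  38.  nan  68.  70.  66.  65.  nan  97. 170. 130. 136. 125. 148.]
 [ 35.  nan  nan  67.  68.  66.  68.  66. 168. 162. 148. 139. 110. 108.]
 [ nan  39.  nan  69.  nan  nan  54.  45. 167. 160. 147. 143. 106. 109.]
 [ nan  nan  nan  nan  nan  nan  59.  48. 166. 162. 147. 140. 106. 110.]
 [ nan  nan  nan  nan  nan  nan  63.  51. 169. 161. 143. 138.  nan 111.]
 [ nan  nan  nan  nan  nan  nan  nan  nan 169. 170. 151. 137. 134. 142.]
 [ 36.  nan   8.  nan  nan  nan  nan  nan 166. 167. 151. 147. 139.  nan]
 [ nan  nan  nan  nan  nan  nan  nan  nan  nan  nan  nan  nan  nan  nan]
 [ 37.  41.  59.  nan  nan  nan  nan  nan  nan  nan  nan  nan  nan  nan]]
```

One shell lies flat atop the others (top about 68 mm, centre about 58 mm, within the limit). Backing out gently.

```bash
python3 -m creep '[[0.002,0,0,0,0,0],[0.006,0,0,0,0,0],[0.012,0,0,0,0,0],[0.02,0,0,0,0,0],[0.029,0,0,0,0,0],[0.038,0,0,0,0,0],[0.047,0,0,0,0,0],[0.055,0,0,0,0,0]]'
python3 -m creep '[[0.008,0,0,0,0,0],[0.014,0,0,0,0,0],[0.018,0,0,0,0,0],[0.02,0,0,0,0,0],[0.02,0,0,0,0,0],[0.02,0,0,0,0,0],[0.02,0,0,0,0,0],[0.02,0,0,0,0,0]]'
python3 shells.py
python3 - <<'E'
from h import *
go(.551,.297,.12,192)
im,w=cloud('scene'); cv2.imwrite('pics/g7.png',cv2.resize(im[160:285,270:395],None,fx=4.8,fy=4.8,interpolation=2))
E
```

```text
clock: 15.8
tcp_pos: [0.4121, 0.0189, 0.12]
orientation: [-0.0, -0.102, 0.995, -0.0]
wrist_force: [0.3, 0.2, -2.7]
finger_gap: 0.0101
clock: 16.6
tcp_pos: [0.3937, 0.015, 0.12]
orientation: [0.0, -0.103, 0.995, -0.0]
wrist_force: [-0.4, 0.2, -2.6]
finger_gap: 0.0104
F [-0.4  0.2 -2.6]
rows y -60.., cols x -70.. (mm), height over underside
[[ nan  nan  nan  nan  nan  nan  nan  nan  nan  nan  nan  nan  nan  nan]
 [ nan  nan  nan  nan  nan  nan  nan  nan  nan  nan  nan  nan  nan  nan]
 [ nan  nan  nan  nan  nan  nan  nan  nan  nan  nan  nan  nan  nan  nan]
 [ nan  nan  nan  nan  nan  55.  27.  66.  nan  nan  nan  nan  nan  nan]
 [ nan  23.  nan  69.  68.  67.  65.  49.  28.  29.  29.  31.  nan  nan]
 [182.  nan  nan  69.  68.  67.  65.  57.  29.  29.  29.  nan  nan  nan]
 [ nan  nan  nan  68.  69.  68.  61.  54.  29.  nan  nan  nan  nan  53.]
 [ nan  nan  nan  71.  67.  66.  69.  50.  nan  nan  nan  nan  nan  nan]
 [ nan  nan  nan  nan  nan  nan  nan  nan  nan  nan  nan  nan  nan  nan]
 [ nan  nan  nan  nan  nan  nan  nan  nan  nan  nan  nan  nan  nan  56.]
 [ nan  nan  nan  nan  nan  nan  nan  nan  nan  nan  nan  nan  nan  nan]
 [ nan  nan  nan  nan  nan  nan  nan  26.  40.  55.  nan  nan  nan  nan]]
t 16.65 tcp [0.3937 0.015  0.1199] psi -168.2 tiltz [-0. -0. -1.] F [-0.3  0.4 -3.5] gap 0.0103
shift [-2.115e-01  2.440e-01 -1.000e-04] turn [-0.  -0.  -0.2]
```

View pics/g7.png

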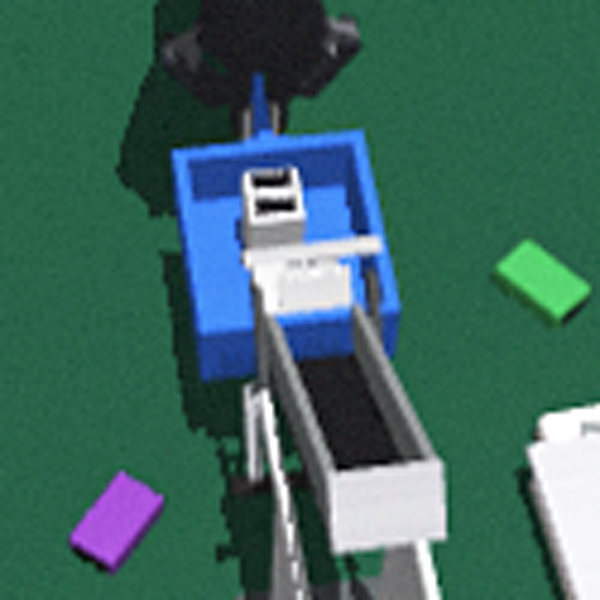

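Two shells stand on end (tops 68 mm) and one lies flat, all three within the walls; the gate stays raised and the lever back. Carrying to the scale smoothly.

```bash
python3 -m creep '[[0,0.002,0,0,0,0],[0,0.006,0,0,0,0],[0,0.013,0,0,0,0],[0,0.023,0,0,0,0],[0,0.035,0,0,0,0],[0,0.049,0,0,0,0],[0,0.064,0,0,0,0],[0,0.08,0,0,0,0]]'
python3 -m creep '[[0,0.016,0,0,0,0],[0,0.032,0,0,0,0],[0,0.048,0,0,0,0],[0,0.064,0,0,0,0],[-0.002,0.08,0,0,0,0],[-0.006,0.096,0,0,0,0],[-0.012,0.111,0,0,0,0],[-0.02,0.125,0,0,0,0]]'
python3 -m creep '[[-0.01,0.012,0,0,0,0],[-0.022,0.022,0,0,0,0],[-0.036,0.03,0,0,0,0],[-0.05,0.035,0,0,0,0],[-0.065,0.038,0,0,0,0],[-0.08,0.039,0,0,0,0],[-0.095,0.039,0,0,0,0],[-0.11,0.039,0,0,0,0]]'
python3 -m creep '[[-0.015,0,0,0,0,0],[-0.03,0,0,0,0,0],[-0.044,0,0,0,0,0],[-0.056,0,0,0,0,0],[-0.066,0,0,0,0,0],[-0.074,0,0,0,0,0],[-0.079,0,0,0,0,0],[-0.082,0,0,0,0,0]]'
python3 shells.py
python3 - <<'E'
from h import *
im,w=cloud('scene'); cv2.imwrite('pics/g8.png',cv2.resize(im[180:330,360:520],None,fx=4,fy=4,interpolation=2))
go(.551,.297,.082,192)
E
```

```text
clock: 17.5
tcp_pos: [0.3767, 0.0946, 0.12]
orientation: [0.0, -0.103, 0.995, 0.0]
wrist_force: [-0.2, 1.6, -2.6]
finger_gap: 0.0101
clock: 18.3
tcp_pos: [0.3703, 0.2212, 0.1199]
orientation: [-0.0, -0.103, 0.995, 0.0]
wrist_force: [-0.3, 0.7, -2.6]
finger_gap: 0.0104
clock: 19.1
tcp_pos: [0.4714, 0.2812, 0.1196]
orientation: [-0.0, -0.103, 0.995, 0.0]
wrist_force: [-0.2, -1.1, -2.0]
finger_gap: 0.0102
clock: 19.9
tcp_pos: [0.5515, 0.2972, 0.1198]
orientation: [-0.0, -0.102, 0.995, -0.0]
wrist_force: [-0.3, 0.1, -2.6]
finger_gap: 0.0103
F [-0.3  0.1 -2.6]
rows y -60.., cols x -70.. (mm), height over underside
[[nan nan nan nan nan nan nan nan nan nan nan nan nan nan]
 [nan nan nan nan nan nan nan nan nan nan nan nan nan nan]
 [nan nan nan nan nan nan nan nan nan nan nan nan nan nan]
 [nan nan nan 59. 43. 44. 47. 25. 22. 21. 22. 26. nan nan]
 [nan nan nan 67. 67. 66. 68. 40. 28. 27. 26. 27. 28. nan]
 [nan nan nan 67. 67. 67. 67. 41. 28. 28. 26. 27. 28. 55.]
 [nan nan nan 66. 68. 67. 67. 40. 26. 26. 28. 26. 25. nan]
 [nan nan nan 65. 69. 67. 68. 39. 27. 24. 25. 24. nan nan]
 [nan nan nan nan nan nan nan nan nan nan nan nan nan nan]
 [nan nan nan nan nan nan nan nan nan nan nan nan nan nan]
 [nan nan nan nan nan nan nan nan nan nan nan nan nan nan]
 [nan nan nan nan nan nan nan nan nan nan nan nan nan nan]]
t 20.0 tcp [0.5514 0.2971 0.1199] psi -168.2 tiltz [-0. -0. -1.] F [-0.1 -0.  -3. ] gap 0.0103
shift [ 0.0004 -0.      0.0379] turn [-0.  -0.  -0.2]
```

View pics/g8.png

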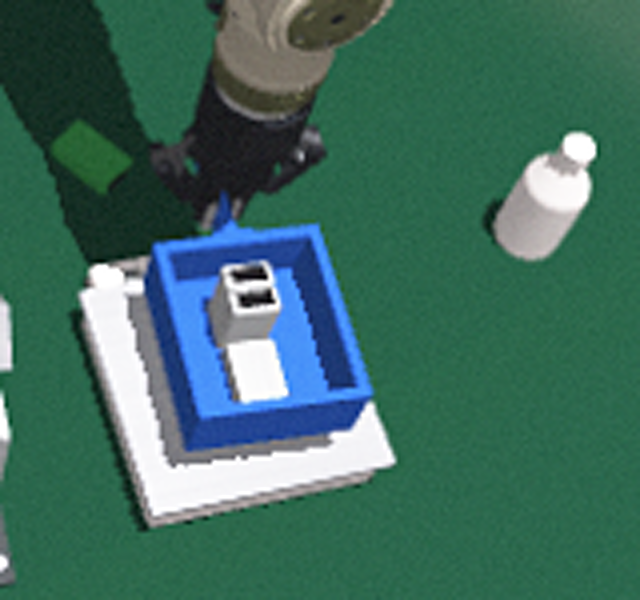

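All three shells are in the dish (two upright at (248,300), one flat at (258,370)), above the pan. Lowering.

```bash
python3 -m creep '[[0,0,0.004,0,0,0],[0,0,0.01,0,0,0],[0,0,0.017,0,0,0],[0,0,0.024,0,0,0],[0,0,0.029,0,0,0],[0,0,0.033,0,0,0],[0,0,0.035,0,0,0],[0,0,0.036,0,0,0]]'
python3 -m creep '[[0,0,0.0003,0,0,0],[0,0,0.0006,0,0,0],[0,0,0.001,0,0,0],[0,0,0.0013,0,0,0],[0,0,0.0016,0,0,0],[0,0,0.002,0,0,0],[0,0,0.002,0,0,0],[0,0,0.002,0,0,0]]'
python3 - <<'E'
from h import *
go(.551,.297,.081,192)
im,w=cloud('top'); hsv=cv2.cvtColor(im,cv2.COLOR_BGR2HSV); b=(hsv[...,0]>95)&(hsv[...,0]<130)&(hsv[...,1]>100)
P=w[b&(w[...,0]>.57)&(w[...,0]<.78)&(abs(w[...,1]-.32)<.12)&(w[...,2]>.085)&(w[...,2]<.12)]
r=cv2.minAreaRect(P[:,:2].astype(np.float32)); print(r,np.percentile(P[:,2],[5,50,95]))
E
```

```text
clock: 20.8
tcp_pos: [0.5513, 0.2971, 0.0837]
orientation: [-0.0, -0.102, 0.995, -0.0]
wrist_force: [-0.7, -0.0, -2.9]
finger_gap: 0.0104
clock: 21.6
tcp_pos: [0.5513, 0.2971, 0.0821]
orientation: [0.0, -0.102, 0.995, -0.0]
wrist_force: [0.8, -0.7, -3.1]
finger_gap: 0.0103
t 21.6 tcp [0.5513 0.2971 0.0821] psi -168.2 tiltz [ 0. -0. -1.] F [ 0.8 -0.7 -3.1] gap 0.0103
shift [ 0.0004 -0.0001  0.0011] turn [-0.   0.  -0.2]
((0.6554825305938721, 0.3164092004299164), (0.1397794485092163, 0.12399591505527496), 11.128608703613281) [0.08893362 0.10030867 0.10793927]
```

Dish centre is (0.655, 0.316), within about 3 mm of the pan's middle. Not yet touching, so I go on down slowly.

```bash
python3 -m creep '[[0,0,0.0004,0,0,0],[0,0,0.0008,0,0,0],[0,0,0.0012,0,0,0],[0,0,0.0015,0,0,0],[0,0,0.0018,0,0,0],[0,0,0.002,0,0,0],[0,0,0.002,0,0,0],[0,0,0.002,0,0,0]]'
```

```text
clock: 22.45
tcp_pos: [0.5513, 0.2971, 0.0813]
orientation: [0.0, -0.102, 0.995, -0.0]
wrist_force: [-4.9, -0.8, 7.5]
finger_gap: 0.0103
```

```bash
python3 -m creep '[[0,0,0,0,0,0],[0,0,0,0,0,0],[0,0,0,0,0,0],[0,0,0,0,0,0],[0,0,0,0,0,0],[0,0,-0.005,0,0,0],[0,0,-0.015,0,0,0],[0,0,-0.03,0,0,0]]' 0.07
python3 -m creep '[[0,0,-0.03,0,0,0],[0,0,-0.06,0,0,0],[0,0,-0.1,0,0,0],[0.03,0,-0.12,0,0,0],[0.07,0,-0.13,0,0,0],[0.11,0,-0.13,0,0,0],[0.13,0,-0.13,0,0,0],[0.13,0,-0.13,0,0,0]]'
python3 - <<'E'
from h import *
im,w=cloud('scene'); cv2.imwrite('pics/g9.png',cv2.resize(im[180:340,290:530],None,fx=3.3,fy=3.3,interpolation=2))
print(env.get_state()['clock'],env.get_state()['wrist_force'])
im,w=cloud('top'); hsv=cv2.cvtColor(im,cv2.COLOR_BGR2HSV); b=(hsv[...,0]>95)&(hsv[...,0]<130)&(hsv[...,1]>100)
P=w[b&(w[...,0]>.57)&(w[...,0]<.78)&(abs(w[...,1]-.32)<.12)&(w[...,2]>.085)&(w[...,2]<.12)]
print(cv2.minAreaRect(P[:,:2].astype(np.float32)),np.percentile(P[:,2],[5,50,95]))
E
```

```text
clock: 23.25
tcp_pos: [0.5509, 0.2969, 0.1101]
orientation: [-0.001, -0.102, 0.995, -0.0]
wrist_force: [-0.2, -0.8, -0.1]
finger_gap: 0.07
clock: 24.05
tcp_pos: [0.4216, 0.2703, 0.2416]
orientation: [0.0, -0.103, 0.995, 0.0]
wrist_force: [-0.2, 0.4, 0.4]
finger_gap: 0.0702
24.1 [ 0.89223462 -0.23195072 -0.65435633]
((0.6488176584243774, 0.3151211738586426), (0.15863321721553802, 0.12318529188632965), 11.708608627319336) [0.08789196 0.09905575 0.10763361]
```

View pics/g9.png

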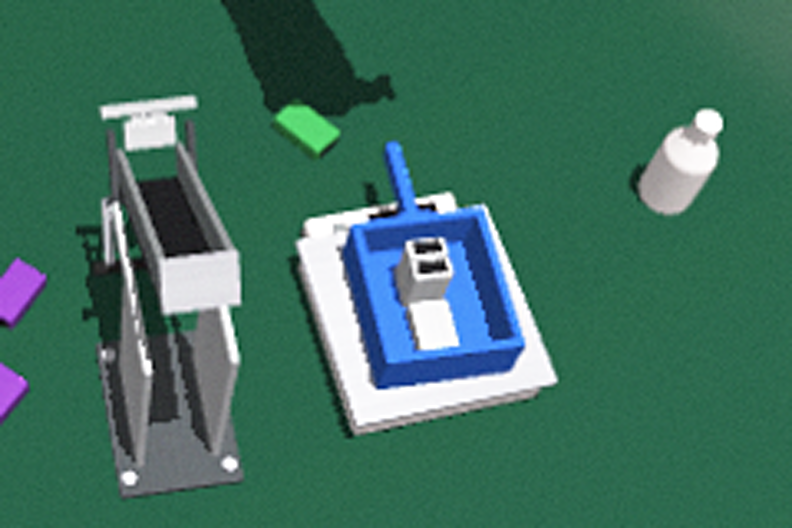

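The dish stands on the pan with two upright shells and one flat. The gate bar is still raised at (150,105), the chute is empty, and the bottle hasn't moved.

```bash
python3 -c "
from workcell import env
print(env.hand_in())"
```

```text
the job is handed in; nothing more can be done
None
```

The dish now stands on the scale's pan with all three shells in it, released, and the job is handed in at about 24 s on the robot's clock. Hand-in reports no verdict, so what follows rests on my own checks.

I drew the dish out by its near wall, set it on the open bench and let go. I then took it by the handle, turned it half round and pushed the lever with it until all three shells came out.

- **Dish position:** Just before release I measured its centre at (0.655, 0.316), about 3 mm from my estimate of the pan's middle. After release it gave (0.649, 0.315), but that outline was 159 mm long instead of 140. It probably took in part of the handle, so I trust the earlier figure.
- **Shells:** Two stand on end, with tops about 68 mm above the dish's underside, and one lies flat. All three are inside the walls.
- **Lever:** I judged it latched indirectly. The push met a firm stop at about 27 N, the force dropped to nothing when I backed off, and the gate is still raised in the last picture. I did not measure its angle.
- **Bottle and screwdriver:** The bottle looks untouched in the last picture. The screwdriver was outside that last crop; it last looked in place just before I gripped the handle, and I did not go near it after that.
- **Robot:** Clear of everything, with about zero force at the wrist.

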